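# Start the induction hob for the tawa

### The job

Start the induction hob for dosa: with the fingertips lightly tap the red power key, then the yellow preset key with the little tawa on it, then the green plus key, each until it is felt to go down and with the key up again before the next. Press no other key, and leave the tawa, the lunch box and the mug standing where they are.

Things in the scene. Friction and masses are not known exactly. Their poses are not given: they have to be found in the camera images.
- hob: silver induction hob, black glass top, 380 mm deep (x, front to back), 300 wide (y, to its left), 60 high, fixed; origin at the centre of its underside. Flat dark key panel: the 108 mm nearest the front. Front row, 30 mm from the front edge, left to right: power (red), dark red display, minus (grey), plus (green). Back row, 80 mm from the front edge: three presets 85 mm apart, in any order
- key_power_top (a point): centre of the key's top face, 67 mm above the counter when up; x, y, z as the hob's. Red round push key, 24 mm across, standing 7 mm above the panel, white power sign, 98 mm left of the hob's middle. It starts to give at 1 N, counts as pressed 2 mm down (3 N), meets a hard stop at 5 mm (6 N) and springs back up when let go
- key_power (a joint): travel of the red power key: value 0 up, grows as it is pressed, 0.005 m fully down
- preset_tawa: setting of the yellow tawa preset key with its dark collar (30 mm across); origin at panel height on the key's axis, 60 mm above the counter
- key_tawa_top (a point): centre of the key's top face, 67 mm above the counter when up; x, y, z as the hob's. Yellow round push key, 24 mm across, standing 7 mm above the panel, black picture of a tawa, in one of the three places of the back row. It starts to give at 1 N, counts as pressed 2 mm down (3 N), meets a hard stop at 5 mm (6 N) and springs back up when let go
- key_tawa (a joint): travel of the yellow tawa key: value 0 up, grows as it is pressed, 0.005 m fully down
- key_plus_top (a point): centre of the key's top face, 67 mm above the counter when up; x, y, z as the hob's. Green round push key, 24 mm across, standing 7 mm above the panel, white plus sign, 105 mm right of the hob's middle. It starts to give at 1 N, counts as pressed 2 mm down (3 N), meets a hard stop at 5 mm (6 N) and springs back up when let go
- key_plus (a joint): travel of the green plus key: value 0 up, grows as it is pressed, 0.005 m fully down
- key_minus (a joint): travel of the grey minus key (not to be pressed), 40 mm right of the hob's middle, same size and feel: value 0 up, grows as it is pressed, 0.005 m fully down
- preset_pot: setting of the blue pot preset key (not to be pressed), same size and feel; origin at panel height on its axis
- key_pot (a joint): travel of the blue pot key: value 0 up, grows as it is pressed, 0.005 m fully down
- preset_milk: setting of the white milk preset key (not to be pressed), same size and feel; origin at panel height on its axis
- key_milk (a joint): travel of the white milk key: value 0 up, grows as it is pressed, 0.005 m fully down
- tawa: black nonstick tawa, 240 mm across and 16 high, standing loose on the hob's glass; its black handle, 22 mm wide, reaches 267 mm from the middle along its x, over the hob's right edge or right back corner, at most 40 mm above the glass. Origin at the centre of its underside
- lunch_box: round steel lunch box with its snap lid shut, 147 mm across the clips and 72 high, loose on the counter left of the hob; origin at the centre of its underside
- mug: orange ceramic mug, 82 mm across and 92 high, handle along its y, loose on the counter right of the hob; origin at the centre of its underside
Things that resemble listed ones, but are neither listed nor needed, are in the scene too. What is meant by the lunch_box is not blue or purple, and is the larger of those in its own colour.

How it is judged:
By the outcome, as a careful person would: the job done as asked, in the order asked, and still so for the second after the job is handed in, with the robot touching nothing.
It also fails if it takes over 42 s, if anything falls off the work surface, if the arm or the gripper's body presses on something with over 40 N, if the wrist force passes 120 N, or if a joint passes its speed limit or range.

### The arm

A 7-joint arm with a two-finger parallel gripper is mounted at the origin on the work surface. World frame = base frame: x ahead of the robot, y to its left, z up, the work surface at z = 0. Lengths are in m, angles in rad, forces in N, time in s.
With the tool pointing down it reaches from about 0.425 to 0.875 m from the base axis. Payload 8.4 kg.
Tool frame: the origin (TCP) lies at the very end of the fingers, on their centre line; the grasp point (between the pads) lies ctrl.grip_depth behind it (ctrl.grip_depth is the distance from the TCP to the grasp point, in m); z points along the fingers, y is the line along which they close (so a half turn about z gives the same grasp; the last joint's range is limited). The gripper opens to 85 mm and grips with 20 to 120 N. Pads are 22 mm wide; open, the fingers measure 114 mm over their backs; the gripper's body (76 mm by 85 mm) begins 54 mm behind the grasp point. The pads swing forward as they close: fully open they stand 13 mm farther back than shut.
Start: joints at [1.036, 0.333, 0.04, 1.465, -0.013, 1.343, -0.059], TCP at [0.274, -0.589, 0.231] pointing down, gripper open.
Joint ranges: [-2.58, 2.58], [-0.38, 2.09], [-1.3, 1.39], [0.25, 2.4], [-1.5, 4.64], [0.08, 2.09], [-2.65, 2.65]. Speed limits (rad/s): [2.22, 2.22, 2.79, 2.79, 3.14, 3.14, 3.14].

### API

Orientations are given as a rotation vector (axis times angle).
In Python, from workcell import ctrl gives the robot as it stands. The module is installed in compiled form; this text tells all that it offers.
- The arm moves only by the shell command python3 -m pendant 'ROWS' [FORCE]. ROWS is JSON, a list of rows, each a list of 5 numbers: the gripper command: -1 is shut, 1 is fully open, values between are in proportion, then the shift along the world's x, y, z in units of 2 cm (1.0 is 2 cm), then the turn about the world's z in units of pi/4 rad (1.0 is pi/4 rad). A call has 1 to 12 rows; each row shifts and turns the commanded pose from where the row before left it; what a row does not reach is not made up. A row lasts 1/12 s, in which the tool goes at most 41.7 mm and 7.16 degrees, less where a joint would pass 70% of its speed; a pose out of reach is approached as far as the arm can. A call with a number of a shift or a turn outside -1 to 1 is refused whole. A call with a gripper value outside its range is refused whole. The fingers move at their own pace and stop on an object; FORCE is the grip in N (left out, the last holds). Time passes only in rows, so rows that do not move let the fingers close. It gives the time, the measured TCP pose, the force, the opening and the grip force at its end, in the units of the state.
- ctrl.sense(): the state, without advancing time (a new reading comes with each control period).
- ctrl.snapshot(name): name is "side" or "top" or "wrist"; returns a dict with "pixels" (480x640x3 uint8, blue, green, red), "vertical_fov" (degrees; the focal length in pixels is half the picture's height over the tangent of half this angle, whatever the lens; pixels are square), "cx", "cy" (the principal point, pixels), "R" (3x3) and "t" (3): a world point X has camera coordinates R X + t. Camera axes: x right, y down, z forward; pixel columns grow to the right and rows downward; lengths in m; the calibration is good to about 2 mm. The wrist camera is an equidistant fisheye: a pixel r from the principal point sees the ray r / f radians off the axis. A picture is of the moment at which its call begins. There is no depth.
- ctrl.job_done(): hands the job in; it is judged then, once.
The state is a dict: "time_s": time; "joint_pos": joint angles; "dq": joint speeds; "tau": joint torques, N m; "position": TCP position; "tool_rot": TCP orientation; "contact_force": force on the tool from outside, world axes, zero at the start; "ft_torque": the same for the moment, N m; "opening": opening from 0.0 (shut) to 1.0 (fully open); "finger_force": force on a finger pad.
Only numpy, scipy, OpenCV 4.12 (cv2) and the standard library are available. Lean on these libraries where they do the work, as an engineer would, in place of code of your own. Each camera call takes 0.05 s, during which the arm holds its last target. There are 200 camera calls.

## Working session

There is one attempt and no reset: what is moved stays moved. The work goes in short steps, Python scripts to look and compute and a shell command to move; the robot and the scene stay as the last step left them, time stands still between calls to the robot, and variables do not carry over. Pictures are saved under pics/ and viewed, at most 10 in all, crops included, and the job is handed in when it is done.

```bash
mkdir -p pics; cat > h.py <<'E'
import numpy as np, cv2
from workcell import ctrl
def snap(n,f):
    s=ctrl.snapshot(n); cv2.imwrite('pics/'+f,s['pixels']); return s
def ray(s,u,v,fish=False):
    f=240/np.tan(np.radians(s['vertical_fov']/2)); x,y=u-s['cx'],v-s['cy']
    if fish:
        r=np.hypot(x,y); a=r/f; d=np.array([x/r*np.sin(a),y/r*np.sin(a),np.cos(a)])
    else: d=np.array([x/f,y/f,1])
    R=np.array(s['R']); return -R.T@np.array(s['t']), R.T@d
def onz(s,u,v,z,fish=False):
    o,d=ray(s,u,v,fish); return o+d*(z-o[2])/d[2]
E
python3 - <<'E'
from h import *
for n in ['top','wrist']: s=snap(n,n+'1.png'); print(n,s['vertical_fov'],s['cx'],s['cy'],ray(s,s['cx']+1,s['cy']))
a=ctrl.sense(); print({k:a[k] for k in ('time_s','position','tool_rot','contact_force','opening')})
E
```

```text
top 46.25733769093774 324.6021738134963 238.8753419032995 (array([0.4319019 , 0.09801401, 1.11069435]), array([ 0.18929337, -0.0288205 , -0.98149914]))
wrist 65.70646984690485 320.64912728455846 239.01878447989088 (array([ 0.34819109, -0.55436374,  0.37239278]), array([-0.28661306, -0.13431143, -0.94858876]))
{'time_s': 0.1, 'position': array([ 0.27420017, -0.58886813,  0.23049449]), 'tool_rot': array([-3.06590908e+00, -6.78790144e-01,  6.06395931e-04]), 'contact_force': array([-0.39275908, -0.07062871, -0.24517066]), 'opening': 1.0005864344879485}
```

View pics/top1.png

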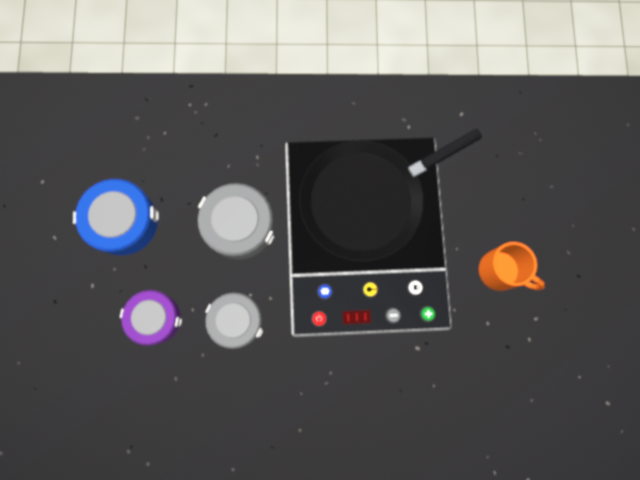

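The top view shows the hob, with red at (319,319), yellow at (370,289) in the middle of the back row, and green at (428,314). The tawa handle points to the back right, well away from the keys.

```bash
cat >> h.py <<'E'
H={'red':[(0,8),(170,180)],'yellow':[(20,35)],'green':[(45,85)],'blue':[(100,125)]}
def find(s,fish=False,near=None,rad=22):
    hsv=cv2.cvtColor(s['pixels'],cv2.COLOR_BGR2HSV); out={}
    for c,rs in H.items():
        m=sum(cv2.inRange(hsv,(a,120,100),(b,255,255)) for a,b in rs)
        cs=cv2.findContours(m,cv2.RETR_EXTERNAL,cv2.CHAIN_APPROX_NONE)[0]
        for k in cs:
            (u,v),r=cv2.minEnclosingCircle(k)
            if cv2.contourArea(k)<60: continue
            P=onz(s,u,v,0.067,fish); out.setdefault(c,[]).append((round(u),round(v),round(r,1),P.round(4)))
    return out
E
python3 - <<'E'
from h import *
s=ctrl.snapshot('top')
for k,v in find(s).items(): print(k,v)
E
```

```text
red [(356, 316, 12.6, array([0.4881, 0.0122, 0.067 ])), (319, 318, 7.5, array([0.4845, 0.0807, 0.067 ]))]
yellow [(370, 289, 7.3, array([ 0.5379, -0.0148,  0.067 ]))]
green [(428, 313, 7.1, array([ 0.4921, -0.1214,  0.067 ]))]
blue [(325, 291, 7.2, array([0.5346, 0.0695, 0.067 ])), (115, 219, 41.2, array([0.6728, 0.4644, 0.067 ]))]
```

```bash
python3 -m pendant '[[-1,1,1,0,0],[-1,1,1,0,0],[-1,1,1,0,0],[-1,1,1,0,0],[-1,1,1,0,0],[-1,1,1,0,0],[-1,1,1,0,0],[-1,1,1,0,0],[-1,1,1,0,0],[-1,1,1,0,0],[-1,0,1,0,0],[-1,0,1,0,0]]' 20
python3 -m pendant '[[-1,0,1,0,0],[-1,0,1,0,0],[-1,0,1,0,0],[-1,0,1,0,0],[-1,0,1,0,0],[-1,0,1,0,0],[-1,0,1,0,0],[-1,0,1,0,0],[-1,0,1,0,0],[-1,0,1,0,0],[-1,0,1,0,0],[-1,0,1,0,0]]'
python3 -m pendant '[[-1,0,1,0,0],[-1,0,1,0,0],[-1,0,1,0,0],[-1,0,1,0,0],[-1,0,1,0,0],[-1,0,1,-0.5,0],[-1,0,0,-1,0],[-1,0,0,-1,0],[-1,0,0,-0.5,0],[-1,0,0,0,0]]'
python3 - <<'E'
from h import *
s=snap('wrist','w2.png')
for k,v in find(s,True).items(): print(k,v)
a=ctrl.sense(); print({k:a[k] for k in ('time_s','position','tool_rot','contact_force','opening')})
E
```

```text
time_s: 1.15
position: [0.4753, -0.3474, 0.2306]
tool_rot: [-3.066, -0.682, 0.001]
contact_force: [0.2, 0.0, -0.3]
opening: 0.004
finger_force: 0.0
time_s: 2.15
position: [0.4741, -0.1083, 0.2312]
tool_rot: [-3.067, -0.679, 0.0]
contact_force: [-0.6, 0.0, 0.1]
opening: -0.004
finger_force: 0.0
time_s: 2.98
position: [0.4728, 0.0105, 0.1691]
tool_rot: [-3.066, -0.679, 0.006]
contact_force: [-1.5, -0.4, -0.6]
opening: -0.004
finger_force: 0.0
red [(333, 217, 39.6, array([0.49  , 0.0102, 0.067 ])), (238, 181, 18.6, array([0.4862, 0.0789, 0.067 ]))]
yellow [(639, 286, 23.5, array([ 0.562 , -0.2964,  0.067 ])), (400, 170, 19.0, array([ 0.5393, -0.0164,  0.067 ]))]
green [(486, 284, 15.8, array([ 0.4934, -0.1219,  0.067 ]))]
blue [(283, 119, 18.7, array([0.5362, 0.0678, 0.067 ]))]
{'time_s': 3.0333, 'position': array([0.4736717 , 0.01055468, 0.17061929]), 'tool_rot': array([-3.06674652, -0.67855981,  0.00329987]), 'contact_force': array([0.98106641, 0.3089972 , 0.86361619]), 'opening': 0.0016232821907624512}
```

View pics/w2.png

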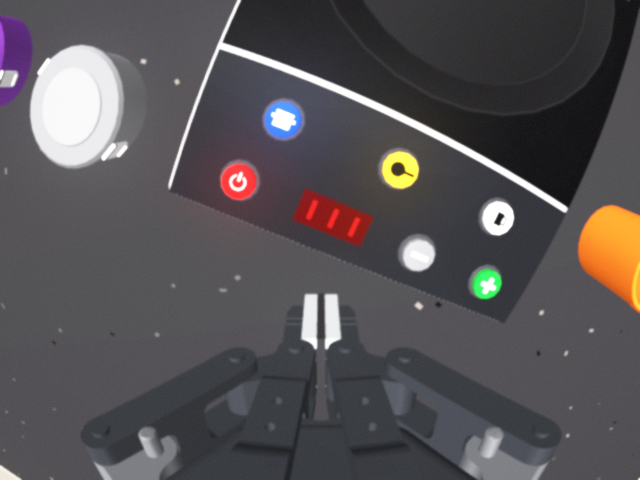

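The wrist view shows red power at (238,181), yellow with the tawa picture at (400,170) and green plus at (486,284). It agrees with the top view to 2 mm.

```bash
python3 -m pendant '[[-1,0.3,1,0,0],[-1,0.3,1,0,0],[-1,0,1,-1,0],[-1,0,0.5,-1,0],[-1,0,0,-1,0],[-1,0,0,-1,0],[-1,0,0,0,0],[-1,0,0,0,0]]'
```

```text
time_s: 3.7
position: [0.4865, 0.0806, 0.0919]
tool_rot: [-3.067, -0.678, 0.001]
contact_force: [-0.3, 0.6, 1.6]
opening: -0.0
finger_force: 0.0
```

```bash
python3 -m pendant '[[-1,0,0,-0.5,0],[-1,0,0,-0.5,0],[-1,0,0,0,0],[-1,0,0,0,0]]'
python3 -m pendant '[[-1,0,0,-0.15,0],[-1,0,0,-0.1,0],[-1,0,0,0,0],[-1,0,0,0,0]]'
python3 -m pendant '[[-1,0,0,-0.1,0],[-1,0,0,0,0],[-1,0,0,0,0]]'
```

```text
time_s: 4.03
position: [0.4862, 0.0806, 0.0711]
tool_rot: [-3.067, -0.679, 0.001]
contact_force: [-0.1, 0.8, -0.0]
opening: -0.002
finger_force: 0.0
time_s: 4.37
position: [0.4867, 0.0808, 0.0666]
tool_rot: [3.067, 0.679, 0.001]
contact_force: [0.7, -0.6, 1.6]
opening: 0.002
finger_force: 0.7
time_s: 4.62
position: [0.4867, 0.0808, 0.0646]
tool_rot: [3.067, 0.679, 0.001]
contact_force: [0.7, 1.9, 3.4]
opening: -0.002
finger_force: 1.7
```

```bash
python3 -m pendant '[[-1,0,0,-0.06,0],[-1,0,0,0,0],[-1,0,0,0,0]]'
```

```text
time_s: 4.87
position: [0.4867, 0.0808, 0.0633]
tool_rot: [3.067, 0.679, 0.001]
contact_force: [0.2, -0.2, 4.9]
opening: -0.001
finger_force: 2.4
```

```bash
python3 -m pendant '[[-1,0,0,1,0],[-1,0,0,0.5,0],[-1,0.5,-1,0,0],[-1,0.5,-1,0,0],[-1,0.5,-1,0,0],[-1,0.5,-1,0,0],[-1,0.6,-0.8,0,0],[-1,0,0,0,0],[-1,0,0,0,0]]'
```

```text
time_s: 5.62
position: [0.5383, -0.0161, 0.0927]
tool_rot: [-3.068, -0.676, 0.001]
contact_force: [-1.0, 0.2, -0.5]
opening: 0.004
finger_force: 0.0
```

```bash
python3 -m pendant '[[-1,0,0,-0.6,0],[-1,0,0,-0.5,0],[-1,0,0,0,0],[-1,0,0,-0.2,0],[-1,0,0,-0.1,0],[-1,0,0,0,0],[-1,0,0,0,0]]'
```

```text
time_s: 6.2
position: [0.5383, -0.0148, 0.0653]
tool_rot: [-3.067, -0.68, -0.0]
contact_force: [-1.1, 1.3, 4.1]
opening: -0.0
finger_force: 1.4
```

```bash
python3 -m pendant '[[-1,0,0,-0.1,0],[-1,0,0,0,0],[-1,0,0,0,0]]'
```

```text
time_s: 6.45
position: [0.5387, -0.015, 0.0635]
tool_rot: [-3.067, -0.679, -0.001]
contact_force: [-1.4, 1.9, 5.1]
opening: -0.003
finger_force: 2.3
```

Pressed. Next is green: dx -0.0455 (-2.3), dy -0.1065 (-5.3).

```bash
python3 -m pendant '[[-1,0,0,1,0],[-1,0,0,0.5,0],[-1,-0.5,-1,0,0],[-1,-0.5,-1,0,0],[-1,-0.5,-1,0,0],[-1,-0.5,-1,0,0],[-1,-0.3,-1,0,0],[-1,0,-0.3,0,0],[-1,0,0,0,0],[-1,0,0,0,0]]'
```

```text
time_s: 7.28
position: [0.4929, -0.1209, 0.0933]
tool_rot: [-3.067, -0.678, -0.001]
contact_force: [-0.2, 0.5, -0.4]
opening: -0.001
finger_force: 0.0
```

```bash
python3 -m pendant '[[-1,0,0,-0.6,0],[-1,0,0,-0.5,0],[-1,0,0,0,0],[-1,0,0,-0.2,0],[-1,0,0,-0.1,0],[-1,0,0,-0.1,0],[-1,0,0,0,0],[-1,0,0,0,0]]'
```

```text
time_s: 7.95
position: [0.4925, -0.1208, 0.0634]
tool_rot: [-3.067, -0.68, -0.0]
contact_force: [-1.8, 2.6, 4.5]
opening: 0.001
finger_force: 2.3
```

```bash
python3 -m pendant '[[-1,0,0,1,0],[-1,0,0,1,0],[-1,0,0,1,0],[-1,0,0,1,0],[-1,-0.5,0,1,0],[-1,0,0,1,0],[-1,0,0,0,0],[-1,0,0,0,0]]'
python3 - <<'E'
from h import *
s=snap('wrist','w3.png')
for k,v in find(s,True).items(): print(k,v)
E
```

```text
time_s: 8.62
position: [0.4831, -0.1219, 0.1843]
tool_rot: [3.066, 0.678, 0.004]
contact_force: [0.5, 0.3, -0.4]
opening: -0.002
finger_force: 0.0
red [(77, 478, 24.0, array([-0.0192,  0.0488,  0.067 ])), (71, 420, 40.7, array([0.1378, 0.0553, 0.067 ])), (167, 156, 34.7, array([0.4897, 0.0058, 0.067 ])), (92, 129, 16.2, array([0.4859, 0.0769, 0.067 ]))]
yellow [(565, 215, 51.2, array([ 0.5854, -0.3017,  0.067 ])), (219, 104, 17.8, array([ 0.5393, -0.0173,  0.067 ]))]
green [(328, 222, 16.9, array([ 0.4935, -0.1233,  0.067 ]))]
blue [(122, 72, 16.3, array([0.5359, 0.0667, 0.067 ]))]
```

View pics/w3.png

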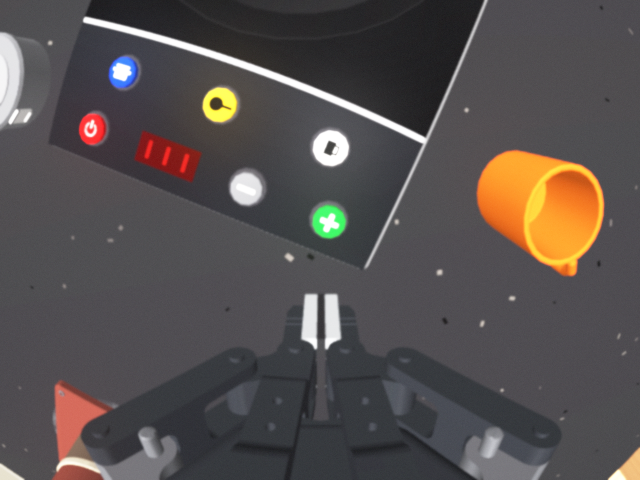

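The wrist view shows all the keys up: red at (92,129), yellow at (219,104) and green at (328,222). The mug is still standing and the gripper touches nothing.

```bash
python3 -c "
from workcell import ctrl
print(ctrl.job_done())"
```

```text
the job is handed in; nothing more can be done
None
```

I tapped the power, tawa and plus keys in that order, each down about 3.5 mm at roughly 5 N and let up before the next; no other key was pressed, nothing else was touched, and the job was handed in at about 9 s.

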